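# Set up the rinse beaker: right the toppled beaker and hang the dip basket on its rim

## Task

The steel rinse beaker has toppled and is wedged slantwise in a corner of the yellow bin: free it from the corner and stand it upright on the bin's floor. Then hang the small dip basket gently by its own hook over the beaker's rim, so that it hangs inside the beaker clear of the bottom, and let go. Leave the flux jar, the blue bottle and the opened phone where they stand.

Things in the scene. Friction and masses are not known exactly. Their poses are not given: they have to be found in the camera images.
- beaker: Open straight-sided stainless beaker, no handle, 76 mm outer diameter, 105 mm tall, wall 3 mm, inner floor 4 mm up, about 0.24 kg, loose. Origin: centre of its underside; z: its axis, towards the open mouth; x, y mean nothing. It starts leaning about 60 to 63 degrees from upright, mouth towards a bin corner and open to fingers from above; pulled upright past 47 degrees it settles onto its base.
- beaker_rim (a point): Centre of the beaker's mouth, in the plane of the rim (105 mm along its axis from its origin). At the start the mouth's lower edge leans on both walls of the corner, its higher edge is about 120 mm above the table, and the near edge of the bottom rests on the bin floor: pulled by the inside of the higher edge away from the corner, the beaker pivots on that bottom edge.
- basket: Small round dip basket of slotted steel, 42 mm diameter, 34 mm tall, about 0.06 kg, standing upright on the blue mat. Origin: centre of its underside; z up; x points to the side where its upright 5 mm steel stem rises from the basket wall, 21 mm from the axis. The stem carries the hook, which juts outwards along x, and above it a red sleeve.
- basket_grip (a point): Middle of the upright round red sleeve to hold the basket by, 13 mm thick, 92 to 142 mm above the basket's origin: 21 mm along x and 118 mm up in the basket's frame.
- basket_hook (a point): Where a rim sits in the hook: middle of the slot, underside of the crown, 28 mm along x and 81.5 mm up in the basket's frame. Hook of 5 mm bar; slot between stem and outer leg 9 mm wide, open downwards. When hung, this point lies on the rim, over the middle of the beaker's wall (36.5 mm from its axis).
- basket_tip (a point): Free end of the hook's outer leg, flared outwards: 41 mm along x and 56 mm up in the basket's frame. When hung it is outside the beaker.
- bin: Open yellow plastic bench bin, fixed to the bench, inside 200 mm (its x) by 220 mm (its y), walls 4 mm thick and 78 mm high, floor 4 mm thick. Origin: centre of its underside. The beaker leans into its +x, -y corner, and that corner is always on the side away from the robot.
- mat: Blue silicone repair mat, fixed, 240 mm (x) by 260 mm (y), 4 mm thick. Origin: centre of its underside. It lies to one side of the bin, left or right; basket and blue bottle stand on it.
- jar: Low amber flux jar with black lid, 44 mm diameter, 45 mm tall, loose, standing in the bin in the corner diagonally across from the beaker. Origin: centre of its underside. Leave it.
- bottle: Blue cleaner bottle with white cap, 42 mm diameter, 115 mm tall, loose, standing on the mat. Origin: centre of its underside. Leave it.
- phone: Opened phone, 72 by 150 by 8 mm, lying flat beyond the mat and bin. Origin: centre of its underside, y along its length. Leave it.
Not all that is in view belongs to the job. What is shaped like the beaker but green or turquoise is not meant.

How it is judged:
By the outcome, as a careful person would: the job done as asked, in the order asked, and still so for the second after the job is handed in, with the robot touching nothing.
It also fails if it takes over 64 s, if anything falls off the work surface, if the arm or the gripper's body presses on something with over 40 N, if the wrist force passes 120 N, or if a joint passes its speed limit or range.

## Robot

A 6-joint arm with a two-finger parallel gripper is mounted at the origin on the work surface. World frame = base frame: x ahead of the robot, y to its left, z up, the work surface at z = 0. Lengths are in m, angles in degrees, forces in N, time in s.
With the tool pointing down it reaches from about 0.3 to 0.95 m from the base axis. Payload 3.1 kg.
Tool frame: the origin (TCP) lies on the centre line of the jaws, within the pads' length; the fingertips stand 17 mm ahead of it and the grasp point (between the pads) lies 2 mm behind it (nose_length is the distance from the TCP to the fingertips, in m); z points along the fingers, y is the line along which they close (so a half turn about z gives the same grasp; the last joint's range is limited). The gripper opens to 85 mm and grips with 20 to 120 N. Pads are 22 mm wide; open, the fingers measure 114 mm over their backs; the gripper's body (76 mm by 85 mm) begins 54 mm behind the grasp point. The pads swing forward as they close: fully open they stand 13 mm farther back than shut.
Start: joints at [64.303, 17.653, 93.61, -0, 68.738, -3.994], TCP at [0.231, 0.581, 0.224] pointing down, gripper open.
Joint ranges: [-175.34, 175.34], [-45.06, 112.39], [2.9, 150.54], [-68.45, 248.45], [3.09, 151.38], [-168.51, 168.51]. Speed limits (degrees/s): [159.86, 159.86, 180, 180, 180, 180].

## Interface

Orientations are given as [roll, pitch, yaw] about the fixed x, y, z axes, in that order (R = Rz(yaw) Ry(pitch) Rx(roll)).
In Python, from bench import state, grab_frame, calibration, close_job, nose_length gives the robot as it stands. The module is installed in compiled form; this text tells all that it offers.
- The arm moves only by the tool arm_command, never from a script. Its argument "steps" is a list of rows, each a list of 5 numbers: the shift along the world's x, y, z in m, then the turn about the world's z in rad, then the opening, from -1 (shut) to 1 (fully open). In form: [[dx, dy, dz, twist, hand], ...]. A call has 1 to 12 rows; each row is the pose to reach, as a shift and turn from the pose commanded when the call began; what a row does not reach only later rows make up. A row lasts 1/10 s, in which the tool goes at most 50 mm and 8.59 degrees, less where a joint would pass 70% of its speed; a pose out of reach is approached as far as the arm can. A call with a gripper value outside its range is refused whole. The fingers move at their own pace and stop on an object; the grip force is fixed at half the most. Time passes only in rows, so rows that repeat a pose let the fingers close. It gives the time, the measured TCP pose, the force, the opening and the grip force at its end, in the units of the state.
- state(): the state, without advancing time (a new reading comes with each control period).
- grab_frame(name): name is "scene" or "top"; returns the picture (400x640x3 uint8, red, green, blue); there is no depth.
- calibration(name): a dict with "K" (3x3 intrinsics, pixels), "R" (3x3) and "t" (3): a world point X has camera coordinates R X + t. Camera axes: x right, y down, z forward; pixel columns grow to the right and rows downward; lengths in m; the calibration is good to about 2 mm. A picture is of the moment at which its call begins. calibration takes no time and is no camera call.
- close_job(): hands the job in; it is judged then, once.
The state is a dict: "time_s": time; "qpos": joint angles; "qd": joint speeds; "effort": joint torques, N m; "tool_pos": TCP position; "ee_rot": TCP orientation; "force": force on the tool from outside, world axes, zero at the start; "wrist_torque": the same for the moment, N m; "grip_width": finger opening in m; "finger_force": force on a finger pad.
Only numpy, scipy, OpenCV 4.12 (cv2) and the standard library are available. Lean on these libraries where they do the work, as an engineer would, in place of code of your own. Each camera call takes 0.05 s, during which the arm holds its last target. There are 200 camera calls.

## Working session

There is one attempt and no reset: what is moved stays moved. The work goes in short steps, Python scripts to look and compute and a tool call to move; the robot and the scene stay as the last step left them, time stands still between calls to the robot, and variables do not carry over. Pictures are saved under pics/ and viewed, at most 10 in all, crops included, and the job is handed in when it is done.

Besides the shell and the picture viewer there is one more tool, called by a JSON object that holds its "api" and its "payload". arm_command: Moves the arm, as the interface text tells. Its arguments: {"type":"object","properties":{"steps":{"type":"array"}},"required":["steps"]}

```bash
mkdir -p pics
python3 - <<'E'
from bench import *
import cv2,numpy as np
print(state(),nose_length if not callable(nose_length) else nose_length())
for n in("scene","top"):
    cv2.imwrite(f"pics/{n}0.png",grab_frame(n)[:,:,::-1]); c=calibration(n)
    print(n,{k:np.round(v,4).tolist() for k,v in c.items() if k in "KRt"})
E
```

```text
{'time_s': 0.0, 'qpos': array([ 6.43015883e+01,  1.77059839e+01,  9.36903633e+01, -1.08519634e-03,
        6.87370485e+01, -3.99509160e+00]), 'qd': array([-0.06024194, -0.03086326, -0.00841783, -0.09997967,  0.00861658,
        0.05605032]), 'effort': array([ 1.36420418e-03, -4.15244901e+01, -2.76669985e+01, -1.04596077e-04,
        1.01063645e-02,  3.02370822e-06]), 'tool_pos': array([0.23080386, 0.57991079, 0.22252401]), 'ee_rot': array([-1.79866858e+02, -8.28586126e-03,  1.58297065e+02]), 'force': array([ 0.08092478, -0.28119076, -0.66132691]), 'wrist_torque': array([ 0.04269993, -0.00190136,  0.04363892]), 'finger_force': 0.0, 'grip_width': 0.08535261352742225} 0.017
scene {'K': [[506.237, 0.0, 318.0059], [0.0, 506.237, 203.8404], [0.0, 0.0, 1.0]], 'R': [[-0.3006, 0.9537, -0.0017], [0.8181, 0.257, -0.5144], [-0.4902, -0.156, -0.8575]], 't': [0.039, -0.3799, 1.6911]}
top {'K': [[393.2651, 0.0, 320.6508], [0.0, 393.2651, 201.9148], [0.0, 0.0, 1.0]], 'R': [[0.0223, -0.9997, -0.0068], [-0.9864, -0.0209, -0.1632], [0.1631, 0.0104, -0.9866]], 't': [0.108, 0.5412, 1.0846]}
```

View pics/scene0.png

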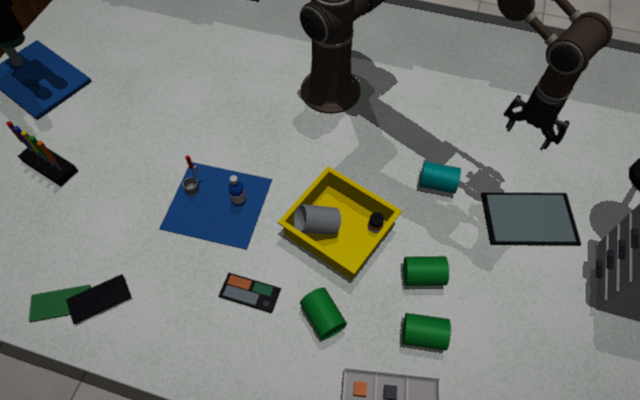

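View pics/top0.png

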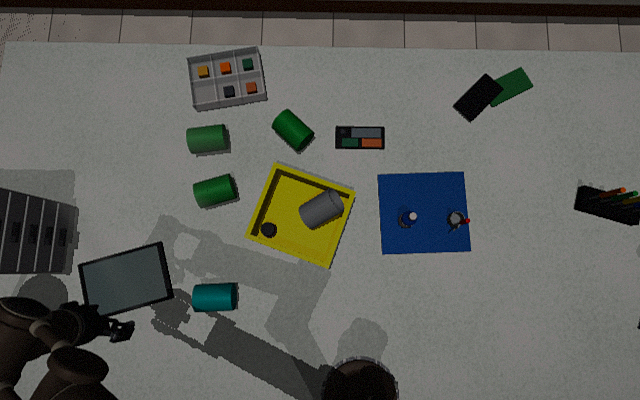

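The grey beaker is in the bin at top (322,208) and scene (318,220). The jar is at top (269,230), so the beaker's corner is the one at (354,190). The green cylinders at (208,138), (215,190) and (293,130) and the turquoise one at (215,297) are decoys, because they are coloured and lie outside the bin. The basket, with its red sleeve, is at top (460,220) and scene (190,175). I'll confirm with one enlarged composite.

Run:
```python
import cv2,numpy as np
t=cv2.imread("pics/top0.png");s=cv2.imread("pics/scene0.png")
r=lambda im,x,y,w,h:cv2.resize(im[y:y+h,x:x+w],(400,300),interpolation=cv2.INTER_CUBIC)
a=np.vstack([np.hstack([r(t,235,155,133,100*1),r(s,270,160,140,105)]),np.hstack([r(t,390,190,93,70),r(s,165,140,93,70)])])
a=np.clip(a.astype(float)*1.4,0,255).astype(np.uint8)
cv2.imwrite("pics/c1.png",a)
```

```text
(no output)
```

View pics/c1.png

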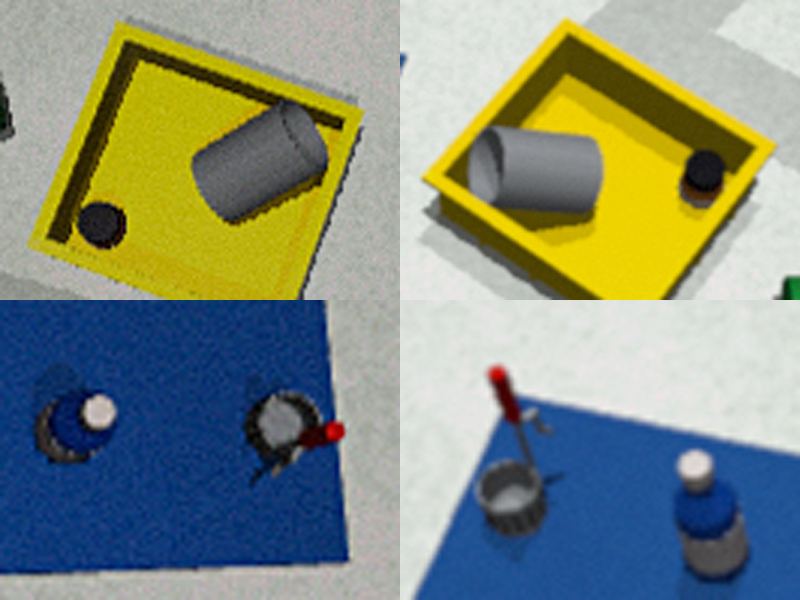

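```bash
cat > h.py <<'E'
import cv2,numpy as np
from bench import *
from scipy.optimize import least_squares,minimize
C={n:{k:np.array(v,float) for k,v in calibration(n).items() if k in "KRt"} for n in("top","scene")}
def proj(n,X):
    c=C[n];p=(np.atleast_2d(X)@c["R"].T+c["t"])@c["K"].T;return p[:,:2]/p[:,2:]
def tri(pt,ps):
    f=lambda X:np.r_[proj("top",X)[0]-pt,proj("scene",X)[0]-ps]
    r=least_squares(f,[.55,0,.1]);return r.x,r.fun
def cp(u,v,x0,y0,w,h,ou,ov): return np.array([x0+(u-ou+.5)*w/400-.5,y0+(v-ov+.5)*h/300-.5])
def pose(p,P,z):
    c,s=np.cos(p[2]),np.sin(p[2]);P=np.array(P,float)
    return np.c_[p[0]+c*P[:,0]-s*P[:,1],p[1]+s*P[:,0]+c*P[:,1],P[:,2]+z]
def bk(p,zf=.004,tilt=None):  # beaker x,y of base-edge pivot, az, tilt ; returns base ring, mouth ring
    x,y,az,t=p;h=np.array([np.cos(az),np.sin(az),0]);k=np.array([0,0,1.])
    ax=np.sin(t)*h+np.cos(t)*k;e=-np.cos(t)*h+np.sin(t)*k;l=np.cross(k,h) # e: towards high edge
    a=np.linspace(0,2*np.pi,60,False)[:,None]
    ring=.038*(np.cos(a)*e+np.sin(a)*l)
    B=np.array([x,y,zf])+.038*e
    return B+ring,B+.105*ax+ring,B,ax,e
E
python3 - <<'E'
from h import *
T=[cp(120,22,235,155,133,100,0,0),cp(363,112,235,155,133,100,0,0),cp(30,245,235,155,133,100,0,0),np.array([330,268.])]
S=[np.array([355.,275]),cp(424,180,270,160,140,105,400,0),cp(775,147,270,160,140,105,400,0),cp(565,18,270,160,140,105,400,0)]
P=lambda z:[[.104,.114,z],[.104,-.114,z],[-.104,.114,z],[-.104,-.114,z]]
f=lambda p:np.r_[(proj("top",pose(p,P(p[3]),0))-T).ravel(),(proj("scene",pose(p,P(p[3]),0))-S).ravel()]
r=least_squares(f,[.55,0,-.3,.08],loss="soft_l1");b=r.x;print("bin",b[:2],np.degrees(b[2]),b[3],np.round(f(b),1))
corner=pose(b,[[.1,-.11,0]],0)[0];print("corner",corner)
# beaker masks
D={}
for n in("top","scene"):
    im=cv2.imread(f"pics/{n}0.png").astype(int)
    sat=im.max(2)-im.min(2)
    m=((sat<45)&(im.max(2)>25)).astype(np.uint8)
    poly=np.zeros_like(m);cv2.fillConvexPoly(poly,cv2.convexHull(proj(n,np.vstack([pose(b,[[.095*i,.105*j,.0] for i in(-1,1) for j in(-1,1)],.0),pose(b,[[.1*i,.11*j,.12] for i,j in((.6,-.6),(1,-1),(1,-.6))],0)])).astype(np.int32)),1)
    m=m*poly; nl,l,st,_=cv2.connectedComponentsWithStats(m); k=1+st[1:,4].argmax(); m=(l==k).astype(np.uint8)
    m=cv2.morphologyEx(m,cv2.MORPH_CLOSE,np.ones((5,5)));D[n]=m;print(n,st[k])
def cost(p):
    q=[p[0],p[1],p[2],p[3]];A,M,*_=bk(q);c=0
    for n in D:
        r=np.zeros((1600,2560),np.uint8);h=cv2.convexHull(((proj(n,np.vstack([A,M]))+.5)*4).astype(np.float32))
        cv2.fillConvexPoly(r,h.astype(np.int32),255);r=cv2.resize(r,(640,400),interpolation=cv2.INTER_AREA)/255
        c+=np.abs(r-D[n]).sum()/D[n].sum()
    return c
az0=np.arctan2(corner[1]-b[1],corner[0]-b[0])
best=None
for d in(.0,.3,-.3):
  for e in (.11,.14):
    x0=[corner[0]-e*np.cos(az0),corner[1]-e*np.sin(az0),az0+d,1.07]
    r=minimize(cost,x0,method="Nelder-Mead",options=dict(initial_simplex=[x0]+[[x0[i]+(.02 if i<2 else .15)*(i==j) for i in range(4)] for j in range(4)],maxiter=400))
    if best is None or r.fun<best.fun:best=r
p=best.x;A,M,B,ax,e=bk(p);print("beaker",p[:2],np.degrees(p[2:]),best.fun,"mouth c",B+.105*ax,"high",B+.105*ax+.038*e,"az0",np.degrees(az0))
np.savez("fit.npz",b=b,p=p)
o=[]
for n in("top","scene"):
    im=cv2.imread(f"pics/{n}0.png");x,y=D[n].nonzero()[1].mean(),D[n].nonzero()[0].mean();x0,y0=int(x-50),int(y-40)
    im=cv2.resize(im[y0:y0+80,x0:x0+100],None,fx=4,fy=4)
    for R,c in((A,(0,0,255)),(M,(0,255,0)),):cv2.polylines(im,[((proj(n,R)-[x0,y0]+.5)*4).astype(int)],True,c)
    cs,_=cv2.findContours(cv2.resize(D[n][y0:y0+80,x0:x0+100],None,fx=4,fy=4,interpolation=0),0,1);cv2.drawContours(im,cs,-1,(255,0,0))
    o.append(im)
# basket
t=lambda u,v:cp(u,v,390,190,93,70,0,300); s=lambda u,v:cp(u,v,165,140,93,70,400,300)
print("sleeve top",tri(t(335,431),s(498,372)),"rim c",tri(t(284,424),s(511,485)))
Q=[[.021,0,.142],[0,0,.034]]
g=lambda p:np.r_[(proj("top",pose(p,Q,.004))-[t(335,431),t(284,424)]).ravel(),(proj("scene",pose(p,Q,.004))-[s(498,372),s(511,485)]).ravel()]
best=min((least_squares(g,[.5,-.3,a]) for a in(0,2,4)),key=lambda r:r.cost);q=best.x
print("basket",q[:2],np.degrees(q[2]),np.round(best.fun,1))
W=pose(q,[[.021,0,.092],[.021,0,.142],[.028,0,.0815],[.041,0,.056],[0,0,.034],[0,0,0]],.004)
for n,(x0,y0) in(("top",(390,190)),("scene",(165,140))):
    im=cv2.resize(cv2.imread(f"pics/{n}0.png")[y0:y0+70,x0:x0+93],None,fx=4.3,fy=4.3)
    for i,w in enumerate(proj(n,W)):cv2.circle(im,tuple(((w-[x0,y0]+.5)*4.3).astype(int)),3,[(0,255,0),(255,255,0),(255,0,255),(0,255,255),(255,255,255),(0,165,255)][i],1)
    o.append(im)
o=[cv2.resize(i,(400,300)) for i in o]
cv2.imwrite("pics/c2.png",np.clip(np.vstack([np.hstack(o[:2]),np.hstack(o[2:])])*1.4,0,255).astype(np.uint8))
E
```

```text
bin [0.50033166 0.17740409] -18.483000307450308 0.0830043408407875 [-0.3  3.  -4.6 -0.2  2.6 -1.9 -4.4 -5.1 -1.6 -6.6  3.7 -1.  -4.1 -0.8
  0.   3.3]
corner [0.56030087 0.04137581 0.        ]
top [ 290  177   58   53 1288]
scene [ 293  203   48   33 1256]
beaker [0.50473531 0.14252353] [-61.65446864  61.29784932] 0.21402414623210742 mouth c [0.53979778 0.07752926 0.08775779] high [0.53113302 0.09359086 0.12108866] az0 -66.20931130135659
sleeve top (array([ 0.48174898, -0.26031897,  0.14748384]), array([-0.37844803,  0.09976139, -0.40435937, -0.10900925])) rim c (array([ 0.49962126, -0.26720639,  0.03997813]), array([ 0.09089405, -0.0238421 ,  0.09318223,  0.02356079]))
basket [ 0.50026868 -0.2682126 ] 158.86125990828654 [-0.4  0.6  0.2 -0.2 -0.2 -0.1 -0.2  0.5]
```

View pics/c2.png

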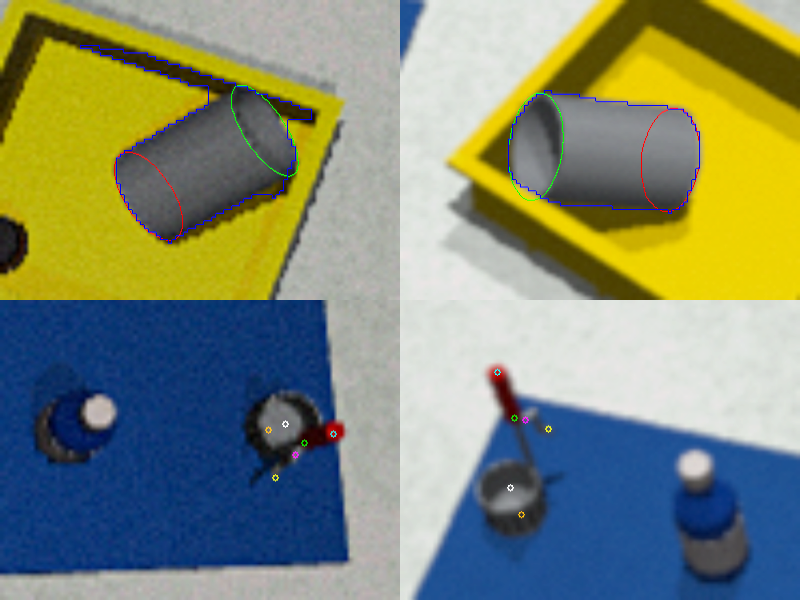

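The basket fits well: stem and sleeve at (0.481,-0.261), and its hook at yaw 159°, lying on the hook in both views. The bin's front corners were partly picked at the base of the wall, and the top mask included shadow. I'll refit those two.

Run:
```python
from h import *
# bin outline by yellow mask hulls of rim+body: silhouette fit
D={};Y={}
for n in("top","scene"):
    im=cv2.imread(f"pics/{n}0.png").astype(float)
    s=(im.max(2)-im.min(2))/(im.max(2)+1)
    roi=np.zeros(im.shape[:2],bool); roi[(slice(150,285) if n=="top" else slice(155,290)),(slice(235,368) if n=="top" else slice(265,412))]=1
    y=((im[:,:,2]>im[:,:,0]*1.8)&(im[:,:,1]>im[:,:,0]*1.6)&roi).astype(np.uint8)
    nl,l,st,_=cv2.connectedComponentsWithStats(y);y=(l==1+st[1:,4].argmax()).astype(np.uint8)
    h=cv2.convexHull(np.argwhere(y)[:,::-1].astype(np.int32));f=np.zeros_like(y);cv2.fillConvexPoly(f,h,1);Y[n]=f
    m=((s<.3)&(im.max(2)>20)&roi&(f>0)).astype(np.uint8);m=cv2.morphologyEx(m,cv2.MORPH_OPEN,np.ones((3,3)))
    # drop jar
    nl,l,st,_=cv2.connectedComponentsWithStats(m);m=(l==1+st[1:,4].argmax()).astype(np.uint8);m=cv2.morphologyEx(m,cv2.MORPH_CLOSE,np.ones((5,5)));D[n]=m;print(n,m.sum(),f.sum())
def hull(n,X):
    r=np.zeros((1600,2560),np.uint8);h=cv2.convexHull(((proj(n,X)+.5)*4).astype(np.float32))
    cv2.fillConvexPoly(r,h.astype(np.int32),255);return cv2.resize(r,(640,400),interpolation=cv2.INTER_AREA)/255
def fit(cost,x0,st): 
    return minimize(cost,x0,method="Nelder-Mead",options=dict(initial_simplex=[x0]+[list(np.array(x0)+np.eye(len(x0))[j]*st[j]) for j in range(len(x0))],maxiter=500))
for H in(.078,.082):
    cb=lambda p:sum(np.abs(hull(n,pose(p,[[.104*i,.114*j,k] for i in(-1,1) for j in(-1,1) for k in(0,H)],0))-Y[n]).sum()/Y[n].sum() for n in Y)
    r=fit(cb,[.50,.177,-.32],[.02,.02,.1]);b=r.x;print("bin",H,b[:2],np.degrees(b[2]),r.fun)
corner=pose(b,[[.1,-.11,0]],0)[0];print("corner",corner)
q0=np.load("fit.npz")["p"]
res=[]
for w in((1,1),(1,0),(0,1)):
    cost=lambda p:sum(k*np.abs(hull(n,np.vstack(bk(p)[:2]))-D[n]).sum()/D[n].sum() for k,n in zip(w,("top","scene")))
    r=min((fit(cost,list(q0+[0,0,d,0]),[.015,.015,.15,.1]) for d in(0,.2,-.2)),key=lambda r:r.fun)
    A,M,B,ax,e=bk(r.x);print(w,r.x[:2],np.degrees(r.x[2:]),r.fun,"mouth",(B+.105*ax).round(3),"high",(B+.105*ax+.038*e).round(3))
    mb=(pose([0,0,-b[2]],M-[b[0],b[1],0],0));print("  mouth ring in bin frame max x,min y,minz",mb[:,0].max(),mb[:,1].min(),M[:,2].min())
    if w==(1,1):np.savez("fit.npz",b=b,p=r.x)
```

```text
top 1068 7465
scene 1190 7816
bin 0.078 [0.49696459 0.17671479] -19.422522366071924 0.26170418737915574
bin 0.082 [0.49482178 0.17579683] -19.681172717540406 0.243746457854693
corner [0.55193346 0.03854431 0.        ]
(1, 1) [0.50397248 0.1428983 ] [-61.32442527  61.44404295] 0.1649122050230094 mouth [0.54  0.078 0.088] high [0.531 0.094 0.121]
  mouth ring in bin frame max x,min y,minz 0.10369719701301262 -0.107960036866912 0.05419176567319212
(1, 0) [0.50267567 0.14524381] [-59.91425278  64.95924975] 0.07721965190570611 mouth [0.542 0.077 0.083] high [0.534 0.091 0.117]
  mouth ring in bin frame max x,min y,minz 0.10544749302838244 -0.10797974073514666 0.04844258817526797
(0, 1) [0.50266083 0.14518483] [-63.65292607  63.79872196] 0.06826824847586094 mouth [0.537 0.076 0.084] high [0.53  0.091 0.119]
  mouth ring in bin frame max x,min y,minz 0.10243185754529646 -0.10966734756927518 0.05036021603531324
```

Both single-view fits agree within about 3 mm. The high rim edge is at (0.531,0.092,0.120), with the axis azimuth at -62° and a tilt of about 62°, which matches the text. I'll move above the mouth with the fingers shut.

{"api": "arm_command", "payload": {"steps": [[0.02,-0.035,0,-0.1,-1],[0.045,-0.075,0,-0.2,-1],[0.07,-0.115,0,-0.3,-1],[0.095,-0.155,0,-0.4,-1],[0.12,-0.195,0,-0.5,-1],[0.145,-0.235,0,-0.6,-1],[0.17,-0.275,0,-0.7,-1],[0.195,-0.315,0,-0.7,-1],[0.22,-0.355,0,-0.7,-1],[0.245,-0.4,0,-0.7,-1],[0.28,-0.455,0,-0.7,-1],[0.309,-0.504,0,-0.7,-1]]}}

```text
time_s: 1.3
tool_pos: [0.5284, 0.095, 0.2235]
ee_rot: [-180.0, -0.0, 118.2]
force: [0.6, 0.6, 0.2]
grip_width: -0.0001
finger_force: 0.0
```

{"api": "arm_command", "payload": {"steps": [[0,0,0,0,-1],[0,0,0,0,-1],[0,0,0,0,-1]]}}

```text
time_s: 1.6
tool_pos: [0.527, 0.0976, 0.2232]
ee_rot: [-179.9, -0.1, 118.2]
force: [0.3, 0.3, 0.0]
grip_width: -0.0002
finger_force: 0.0
```

{"api": "arm_command", "payload": {"steps": [[0.007,-0.011,0,0,-1],[0.013,-0.021,0,0,-1],[0.013,-0.021,-0.03,0,-1],[0.013,-0.021,-0.06,0,-1],[0.013,-0.021,-0.075,0,-1],[0.013,-0.021,-0.075,0,-1],[0.013,-0.021,-0.075,0,-1]]}}

```text
time_s: 2.3
tool_pos: [0.5416, 0.076, 0.1493]
ee_rot: [180.0, 0.0, 118.2]
force: [0.0, -1.1, 0.3]
grip_width: -0.0002
finger_force: 0.0
```

```bash
cat > v.py <<'E'
import sys
from h import *
def crops(name,X,hw=50,extra=[]):
    o=[]
    for n in("top","scene"):
        g=grab_frame(n)[:,:,::-1].copy();c=proj(n,X)[0].astype(int);x0,y0=c[0]-hw,c[1]-int(hw*.75)
        k=400/(2*hw);im=cv2.resize(g[y0:y0+int(1.5*hw),x0:x0+2*hw],(400,300),interpolation=cv2.INTER_CUBIC)
        for P in extra:cv2.circle(im,tuple(((proj(n,P)[0]-[x0,y0]+.5)*k).astype(int)),3,(255,0,255),1)
        cv2.imwrite(f"pics/raw_{name}_{n}.png",g);o.append(im)
    cv2.imwrite(f"pics/{name}.png",np.clip(np.hstack(o)*1.4,0,255).astype(np.uint8))
E
python3 - <<'E'
from v import *
s=state();p=s["tool_pos"];print(p)
crops("d1",[.53,.09,.1],50,[p-[0,0,.017]])
E
```

```text
[0.54155272 0.07602137 0.14926953]
```

View pics/d1.png

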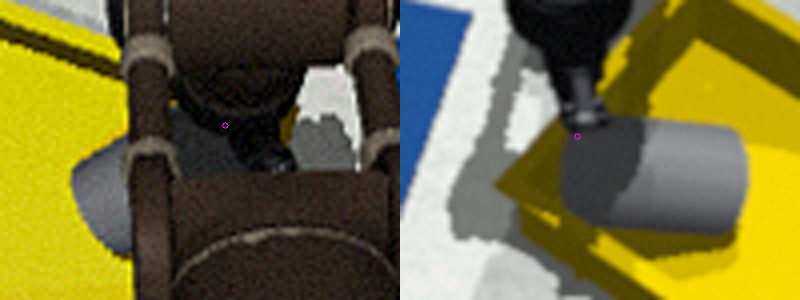

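Run:
```python
from v import *
p=np.array([.2308,.580,.2225])
o=[]
for n in("top","scene"):
    print(n,proj(n,p-[0,0,.017]))
    c=proj(n,p)[0].astype(int);x0,y0=c[0]-50,c[1]-37
    im=cv2.resize(cv2.imread(f"pics/{n}0.png")[y0:y0+75,x0:x0+100],(400,300),interpolation=cv2.INTER_CUBIC)
    for s in(-1,0,1):
        a=np.radians(158.3-90);P=p+s*.0427*np.array([np.cos(a),np.sin(a),0])
        for dz,c in((-.017+.013,(255,0,255)),(.07,(0,255,0))):cv2.circle(im,tuple(((proj(n,P+[0,0,dz])[0]-[x0,y0]+.5)*4).astype(int)),3,c,1)
    o.append(im)
cv2.imwrite("pics/d2.png",np.clip(np.hstack(o)*2.5,0,255).astype(np.uint8))
```

```text
top [[121.77852154 315.73507704]]
scene [[519.71480789 146.78677937]]
```

View pics/d2.png

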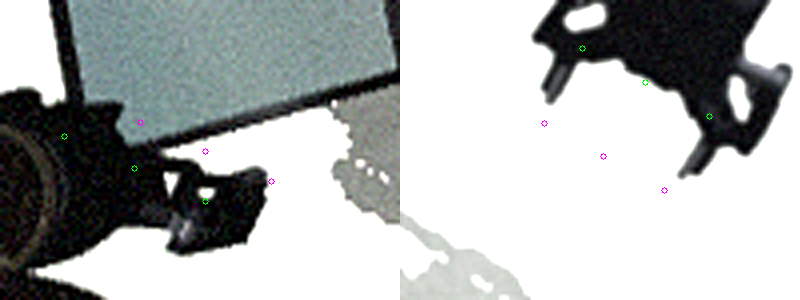

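The scene view shows the tips at crop (588,130), just corner-side of the high rim. The top view is hidden by the arm. I'll shift a few mm further toward the corner and descend into the mouth, watching the force.

{"api": "arm_command", "payload": {"steps": [[0.003,-0.006,0,0,-1],[0.003,-0.006,-0.01,0,-1],[0.003,-0.006,-0.018,0,-1],[0.003,-0.006,-0.024,0,-1],[0.003,-0.006,-0.028,0,-1],[0.003,-0.006,-0.028,0,-1]]}}

```text
time_s: 3.0
tool_pos: [0.543, 0.0699, 0.1196]
ee_rot: [-179.9, -0.1, 118.2]
force: [-0.2, -0.5, 0.0]
grip_width: -0.0
finger_force: 0.0
```

{"api": "arm_command", "payload": {"steps": [[0,0,-0.005,0,-1],[0,0,-0.01,0,-1],[0,0,-0.014,0,-1],[0,0,-0.014,0,-1]]}}

```text
time_s: 3.4
tool_pos: [0.5433, 0.0699, 0.1059]
ee_rot: [-179.9, -0.0, 118.2]
force: [-0.8, -0.6, -0.1]
grip_width: 0.0002
finger_force: 0.0
```

{"api": "arm_command", "payload": {"steps": [[-0.002,0.004,0,0,-1],[-0.004,0.007,0,0,-1],[-0.006,0.011,0,0,-1],[-0.008,0.014,0,0,-1],[-0.009,0.018,0,0,-1],[-0.011,0.021,0,0,-1],[-0.012,0.023,0,0,-1],[-0.012,0.023,0,0,-1]]}}

```text
time_s: 4.2
tool_pos: [0.5362, 0.0927, 0.1102]
ee_rot: [179.6, 0.3, 118.2]
force: [1.4, -3.6, 9.1]
grip_width: 0.0002
finger_force: 4.0
```

Run:
```python
from v import *
print(state()["force"])
crops("e1",[.51,.12,.1],50)
```

```text
[ 1.42253202 -3.64915512  9.10620942]
```

View pics/e1.png

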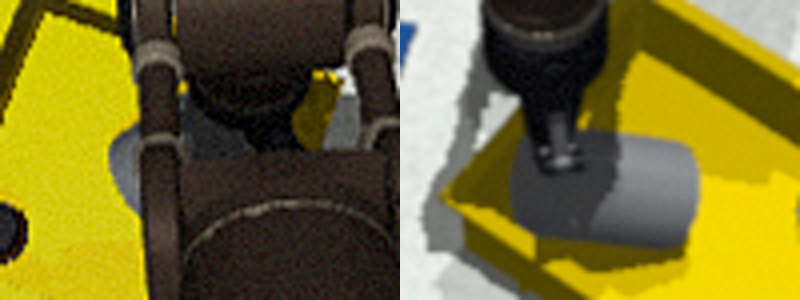

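Run:
```python
from v import *
im=cv2.imread("pics/raw_e1_scene.png");c=proj("scene",[.53,.09,.12])[0].astype(int);x0,y0=c[0]-30,c[1]-25
a=cv2.resize(im[y0:y0+52,x0:x0+70],None,fx=11,fy=11,interpolation=cv2.INTER_CUBIC)
a=(255*(a/255.)**.55).astype(np.uint8)
q=np.load("fit.npz")["p"]
for t,col in((q[3],(0,255,0)),(q[3]-.1,(0,200,255))):
    A,M,B,ax,e=bk([*q[:3],t]);cv2.polylines(a,[((proj("scene",M)-[x0,y0]+.5)*11).astype(int)],True,col)
    cv2.circle(a,tuple(((proj("scene",B+.105*ax+.038*e)[0]-[x0,y0]+.5)*11).astype(int)),5,col,1)
p=[.5362,.0927,.0932];cv2.circle(a,tuple(((proj("scene",p)[0]-[x0,y0]+.5)*11).astype(int)),5,(255,0,255),2)
cv2.imwrite("pics/e2.png",a)
```

```text
(no output)
```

View pics/e2.png

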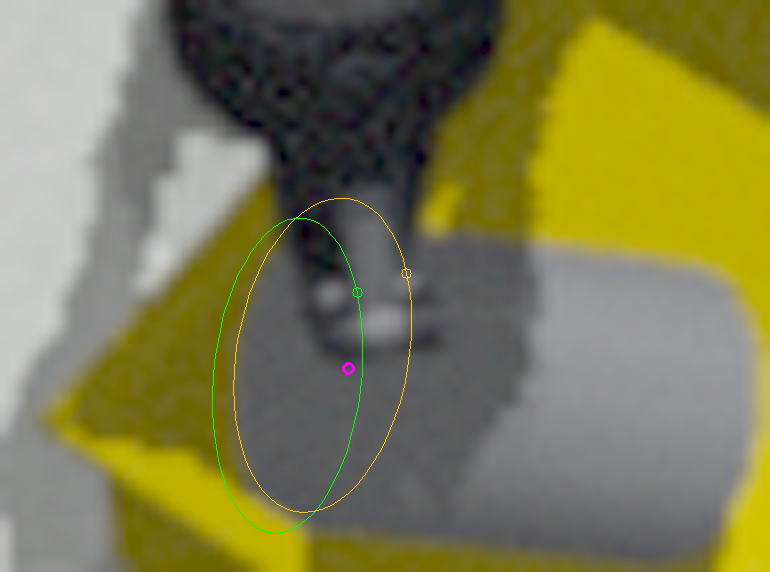

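Run:
```python
from v import *
g=cv2.cvtColor(cv2.imread("pics/scene0.png"),6)
p=np.array([.2308,.580,.2225])
for s in(-1,0,1):
    a=np.radians(158.3-90);P=p+s*.05*np.array([np.cos(a),np.sin(a),0]);print(proj("scene",P-[0,0,.004])[0].round(1),proj("scene",P+[0,0,.03])[0].round(1))
print(g[112:158:2,498:572:3])
```

```text
[504. 134.] [508.2 125.6]
[521.4 143.7] [526.1 135.3]
[539.3 153.6] [544.4 145.4]
[[157 158  90   2   6  62  60  24   8   9   7   8   3  14   4   5   7   6
    7   7  24 159 155 157 158]
 [156 156  33   6   9   7   6   8   4   7   8   9   1   9   4   7  10   5
    6   2 107 159 157 157 158]
 [158 155 121  58   5   7   4   8   4   4  11   8   3   3   5   7   8   6
    3   1 141 155 157 156 157]
 [159 159 151 147  12   8   5   1   3   6   8   7   6   3   9   6   4  12
    6  14 139 160 159 160 157]
 [159 156 155 157   5   6  65  37  76 105   0   3   4   4   6   5   7   5
    9  25  81 130 140 107 158]
 [157 159 158 119  21  15 159 155 158 157  23   1   3   9   3   7   2   4
    7  12  35  57  61  26 146]
 [157 156 162  50  36  62 159 153 158 157 140  83   2   7   6   8   7   4
    9  87  14  25  44  41 156]
 [156 155 157   9  26 134 158 155 159 155 154 159  85   2   1   7   6   4
   21 159  21  10  15  50 158]
 [156 158 158  61  30 156 158 157 153 155 155 156 158 117  78   8   9   4
   30 159  28   7   7 113 157]
 [156 157 155  70 114 155 156 155 155 156 157 155 160 157 135   1  14   7
[... 697 characters left out ...]
57 156 161 155 153 155 157  45  14  78
  161 137 122 158 156 156 155]
 [159 158 161 160 158 159 159 156 157 155 158 156 156 157 142  33   6 146
  159 158 157 158 156 156 158]
 [159 162 161 162 162 159 158 157 156 153 157 155 155 156  70  57  82 159
  158 154 158 159 158 157 158]
 [161 160 158 160 160 160 152 158 156 158 157 157 157 157 137 152 157 153
  157 156 159 156 155 156 155]
 [162 160 160 159 161 160 154 159 156 154 158 156 157 157 154 154 159 154
  155 159 156 156 157 153 156]
 [160 159 158 161 158 159 160 160 155 157 156 153 154 158 154 156 157 159
  159 158 158 155 156 157 156]
 [159 161 164 162 159 161 160 158 157 157 154 156 155 159 158 155 158 159
  158 157 158 158 153 155 156]]
```

The beaker's mouth has moved about 8 mm away from the corner (its left edge went from x 215 to 245 in the crop). The finger is at the high rim and carries 9 N upward, which fits a rising rim. I'll keep pulling slowly.

{"api": "arm_command", "payload": {"steps": [[-0.001,0.003,0.002,0,-1],[-0.003,0.005,0.003,0,-1],[-0.004,0.007,0.003,0,-1],[-0.005,0.009,0.003,0,-1],[-0.005,0.009,0.003,0,-1]]}}

```text
time_s: 4.8
tool_pos: [0.5317, 0.1019, 0.1138]
ee_rot: [179.5, 0.3, 118.2]
force: [2.5, -3.5, 11.5]
grip_width: -0.0001
finger_force: 4.7
```

```bash
cat > seg.py <<'E'
from v import *
# beaker bounding box/silhouette in scene view
def seg(n="scene"):
    im=grab_frame(n)[:,:,::-1].astype(float);q=(im.max(2)-im.min(2))/(im.max(2)+1)
    roi=np.zeros(im.shape[:2],bool);roi[160:280,270:410]=1
    m=((q<.3)&(im.max(2)>28)&roi).astype(np.uint8)
    return im,m
E
python3 - <<'E'
from v import *
g=grab_frame("scene")[:,:,::-1];cv2.imwrite("pics/raw_e3.png",g)
# change of visible base (right end) & left edge: row profiles
for nm in("scene0","raw_e1_scene","raw_e3"):
    im=cv2.imread(f"pics/{nm}.png").astype(float);q=(im.max(2)-im.min(2))/(im.max(2)+1)
    print(nm)
    for r in(205,212,220,228,233):
        x=np.where(q[r,288:350]<.35)[0]+288;print(r,x.min() if len(x) else None,x.max() if len(x) else None,end="; ")
    print()
print(state()["force"],state()["tool_pos"])
E
```

```text
scene0
205 288 314; 212 295 339; 220 294 340; 228 296 338; 233 317 335; 
raw_e1_scene
205 288 316; 212 297 340; 220 296 342; 228 297 340; 233 318 337; 
raw_e3
205 288 322; 212 299 342; 220 298 344; 228 300 342; 233 323 338; 
[ 1.91844441 -3.52388308 11.4333317 ] [0.53175986 0.10176075 0.11377214]
```

{"api": "arm_command", "payload": {"steps": [[0,0,0.003,0,-1],[0,0,0.006,0,-1],[0,0,0.006,0,-1],[0,0,0.006,0,-1]]}}

```text
time_s: 5.25
tool_pos: [0.5272, 0.102, 0.1159]
ee_rot: [180.0, 0.0, 118.2]
force: [0.0, -0.4, 3.3]
grip_width: 0.0001
finger_force: 1.4
```

{"api": "arm_command", "payload": {"steps": [[-0.001,0.003,0.001,0,-1],[-0.003,0.005,0.002,0,-1],[-0.004,0.007,0.003,0,-1],[-0.005,0.009,0.003,0,-1],[-0.005,0.009,0.003,0,-1]]}}

```text
time_s: 5.75
tool_pos: [0.5219, 0.1113, 0.1188]
ee_rot: [180.0, -0.0, 118.2]
force: [0.5, -0.5, 2.5]
grip_width: 0.0001
finger_force: 1.0
```

Run:
```python
from v import *
g=grab_frame("scene")[:,:,::-1];cv2.imwrite("pics/raw_e4.png",g)
for nm in("scene0","raw_e4"):
    im=cv2.imread(f"pics/{nm}.png").astype(float);q=(im.max(2)-im.min(2))/(im.max(2)+1)
    print(nm)
    for r in(195,200,205,212,220,228,233,236):
        x=np.where(q[r,288:370]<.35)[0]+288;print(r,x.min() if len(x) else None,x.max() if len(x) else None,end="; ")
    print()
print(state()["force"],state()["tool_pos"])
```

```text
scene0
195 288 300; 200 288 296; 205 288 314; 212 295 339; 220 294 340; 228 296 369; 233 317 335; 236 None None; 
raw_e4
195 288 320; 200 288 318; 205 288 327; 212 300 344; 220 300 345; 228 310 369; 233 328 339; 236 None None; 
[-0.32059741 -0.59669444  2.47103062] [0.52188542 0.1111385  0.11875944]
```

The behaviour is ambiguous, so I'll lift clear, swing aside, and refit the beaker and fingertips numerically.

{"api": "arm_command", "payload": {"steps": [[0,0,0.02,0,-1],[0,0,0.05,0,-1],[0,0,0.08,0,-1],[0,-0.03,0.08,0,-1],[0,-0.07,0.08,0,-1],[0,-0.11,0.08,0,-1],[0,-0.15,0.08,0,-1],[0,-0.19,0.08,0,-1],[0,-0.23,0.08,0,-1],[0,-0.23,0.08,0,-1]]}}

```text
time_s: 6.8
tool_pos: [0.5214, -0.1232, 0.1982]
ee_rot: [-179.9, 0.0, 117.9]
force: [0.8, 0.3, 0.4]
grip_width: 0.0002
finger_force: 0.0
```

```bash
cat > bfit.py <<'E'
from h import *
def hull(n,X):
    r=np.zeros((1600,2560),np.uint8);h=cv2.convexHull(((proj(n,X)+.5)*4).astype(np.float32))
    cv2.fillConvexPoly(r,h.astype(np.int32),255);return cv2.resize(r,(640,400),interpolation=cv2.INTER_AREA)/255
def masks(F):
    D={}
    for n,im in F.items():
        im=im.astype(float);s=(im.max(2)-im.min(2))/(im.max(2)+1);b=np.load("fit.npz")["b"]
        roi=np.zeros(im.shape[:2],np.uint8);cv2.fillConvexPoly(roi,cv2.convexHull(proj(n,np.vstack([pose(b,[[.09*i,.10*j,z] for i in(-1,1) for j in(-1,1) for z in(.01,.08)],0),pose(b,[[.07,-.08,.12]],0)])).astype(np.int32)),1)
        m=((s<.3)&(im.max(2)>20)&(roi>0)).astype(np.uint8);m=cv2.morphologyEx(m,cv2.MORPH_OPEN,np.ones((3,3)))
        nl,l,st,_=cv2.connectedComponentsWithStats(m);m=(l==1+st[1:,4].argmax()).astype(np.uint8);D[n]=cv2.morphologyEx(m,cv2.MORPH_CLOSE,np.ones((5,5)))
    return D
def fit(D,x0s):
    c=lambda p:sum(np.abs(hull(n,np.vstack(bk(p)[:2]))-D[n]).sum()/D[n].sum() for n in D)
    st=[.02,.02,.2,.15];R=[]
    for x0 in x0s:
        R.append(minimize(c,x0,method="Nelder-Mead",options=dict(initial_simplex=[x0]+[list(np.array(x0)+np.eye(4)[j]*st[j]) for j in range(4)],maxiter=500)))
    r=min(R,key=lambda r:r.fun);A,M,B,ax,e=bk(r.x);print("pivot",r.x[:2].round(4),"az,tilt",np.degrees(r.x[2:]).round(1),round(r.fun,3),"base",B.round(4),"mouth",(B+.105*ax).round(4),"high",(B+.105*ax+.038*e).round(4));return r.x
E
python3 - <<'E'
from bfit import *
F={n:grab_frame(n)[:,:,::-1].copy() for n in("top","scene")}
for n in F:cv2.imwrite(f"pics/raw_f_{n}.png",F[n])
D=masks(F);q=np.load("fit.npz")["p"];print([int(d.sum()) for d in D.values()])
for K in(D,{"scene":D["scene"]},{"top":D["top"]}):p=fit(K,[list(q+[0,0,d,t]) for d in(0,.3,-.3) for t in(0,-.4)])
print(state()["tool_pos"],state()["force"])
o=[]
tp=state()["tool_pos"]-[0,0,.017]
for n in F:
    x0,y0=(proj(n,tp)[0]-[50,37]).astype(int)
    im=cv2.resize(F[n][y0:y0+75,x0:x0+100],(400,300),interpolation=cv2.INTER_CUBIC);cv2.circle(im,tuple(((proj(n,tp)[0]-[x0,y0]+.5)*4).astype(int)),3,(255,0,255),1);o.append(im)
p2=[]
for n in F:
    x0,y0=(proj(n,[.51,.13,.05])[0]-[50,37]).astype(int)
    im=cv2.resize(F[n][y0:y0+75,x0:x0+100],(400,300),interpolation=cv2.INTER_CUBIC);A,M,*_=bk(p)
    cs,_=cv2.findContours(cv2.resize(D[n][y0:y0+75,x0:x0+100],(400,300),interpolation=0),0,1);cv2.drawContours(im,cs,-1,(255,0,0))
    p2.append(im)
cv2.imwrite("pics/f1.png",(255*(np.vstack([np.hstack(o),np.hstack(p2)])/255.)**.6).astype(np.uint8))
E
```

```text
[1039, 1197]
pivot [0.5056 0.1464] az,tilt [-67.4  63.6] 0.182 base [0.4991 0.162  0.038 ] mouth [0.5353 0.0752 0.0847] high [0.5288 0.0908 0.1188]
pivot [0.5126 0.1298] az,tilt [-51.3  46.2] 0.053 base [0.4961 0.1504 0.0314] mouth [0.5435 0.0912 0.1041] high [0.5271 0.1118 0.1315]
pivot [0.5166 0.1202] az,tilt [-72.2  35.8] 0.078 base [0.5071 0.1495 0.0262] mouth [0.5259 0.0911 0.1114] high [0.5165 0.1204 0.1336]
[ 0.52120138 -0.11943934  0.19792642] [-0.24783492 -0.03110678 -0.96850689]
```

View pics/f1.png

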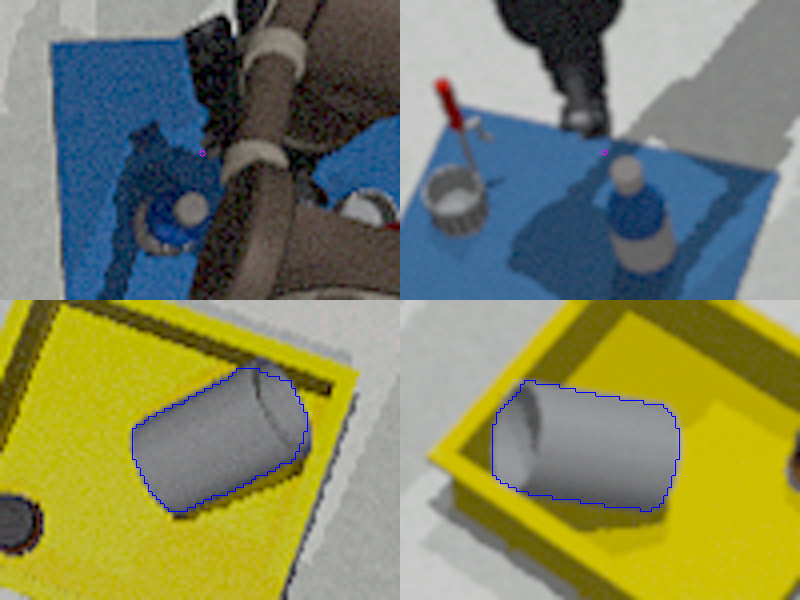

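The beaker fell back to its starting pose. Both views show the visible fingertips about 20 mm higher than I assumed, so the tip was barely inside the rim and rode up. I'll go back and insert deeper, watching the force.

{"api": "arm_command", "payload": {"steps": [[0.004,0.04,0,0,-1],[0.01,0.08,0,0,-1],[0.014,0.12,0,0,-1],[0.018,0.16,0,0,-1],[0.02,0.191,0,0,-1],[0.02,0.191,0,0,-1],[0.02,0.191,-0.03,0,-1],[0.02,0.191,-0.06,0,-1],[0.02,0.191,-0.08,0,-1],[0.02,0.191,-0.08,0,-1]]}}

```text
time_s: 7.9
tool_pos: [0.5379, 0.0722, 0.115]
ee_rot: [-179.5, -0.2, 118.3]
force: [0.1, 0.1, -1.4]
grip_width: 0.0001
finger_force: 0.0
```

{"api": "arm_command", "payload": {"steps": [[0,0,-0.006,0,-1],[0,0,-0.012,0,-1],[0,0,-0.018,0,-1],[0,0,-0.022,0,-1],[0,0,-0.022,0,-1]]}}

```text
time_s: 8.4
tool_pos: [0.5417, 0.0718, 0.0964]
ee_rot: [-180.0, -0.0, 118.2]
force: [-0.6, 0.7, -1.2]
grip_width: -0.0002
finger_force: 0.0
```

{"api": "arm_command", "payload": {"steps": [[0,0,-0.005,0,-1],[0,0,-0.01,0,-1],[0,0,-0.014,0,-1],[0,0,-0.014,0,-1]]}}

```text
time_s: 8.8
tool_pos: [0.5413, 0.0719, 0.0819]
ee_rot: [-179.9, -0.0, 118.2]
force: [-0.8, -1.1, -0.0]
grip_width: 0.0002
finger_force: 0.0
```

{"api": "arm_command", "payload": {"steps": [[-0.002,0.004,0,0,-1],[-0.004,0.007,0,0,-1],[-0.006,0.011,0,0,-1],[-0.008,0.014,0,0,-1],[-0.009,0.018,0,0,-1],[-0.009,0.018,0,0,-1]]}}

```text
time_s: 9.4
tool_pos: [0.5328, 0.0905, 0.0829]
ee_rot: [180.0, -0.0, 118.2]
force: [0.5, -0.5, 0.6]
grip_width: -0.0001
finger_force: 0.1
```

{"api": "arm_command", "payload": {"steps": [[-0.002,0.003,0.001,0,-1],[-0.003,0.006,0.002,0,-1],[-0.005,0.009,0.003,0,-1],[-0.006,0.012,0.003,0,-1],[-0.006,0.012,0.003,0,-1]]}}

```text
time_s: 9.9
tool_pos: [0.5267, 0.1023, 0.0858]
ee_rot: [-180.0, -0.0, 118.2]
force: [-0.5, -0.4, 2.2]
grip_width: -0.0002
finger_force: 0.0
```

{"api": "arm_command", "payload": {"steps": [[-0.001,0.003,0.001,0,-1],[-0.003,0.005,0.002,0,-1],[-0.004,0.008,0.003,0,-1],[-0.006,0.01,0.003,0,-1],[-0.007,0.013,0.003,0,-1],[-0.008,0.015,0.003,0,-1],[-0.008,0.015,0.003,0,-1],[-0.008,0.015,0.003,0,-1]]}}

```text
time_s: 10.7
tool_pos: [0.5189, 0.1171, 0.0888]
ee_rot: [-180.0, -0.0, 118.2]
force: [0.2, 0.9, 0.1]
grip_width: 0.0001
finger_force: 0.2
```

Run:
```python
from v import *
g=grab_frame("scene")[:,:,::-1];cv2.imwrite("pics/raw_g.png",g)
for nm in("scene0","raw_e4","raw_g"):
    im=cv2.imread(f"pics/{nm}.png").astype(float);q=(im.max(2)-im.min(2))/(im.max(2)+1)
    print(nm)
    for r in(195,200,205,212,220,228,233,236):
        x=np.where(q[r,288:365]<.35)[0]+288;print(r,x.min() if len(x) else None,x.max() if len(x) else None,end="; ")
    print()
print(state()["force"],state()["tool_pos"])
```

```text
scene0
195 288 300; 200 288 296; 205 288 314; 212 295 339; 220 294 340; 228 296 338; 233 317 335; 236 None None; 
raw_e4
195 288 320; 200 288 318; 205 288 327; 212 300 344; 220 300 345; 228 310 343; 233 328 339; 236 None None; 
raw_g
195 288 326; 200 288 334; 205 288 339; 212 311 346; 220 315 351; 228 324 349; 233 330 346; 236 336 340; 
[-0.67979473  1.2313941   0.60241709] [0.51893916 0.11700966 0.08875541]
```

{"api": "arm_command", "payload": {"steps": [[-0.001,0.003,0.001,0,-1],[-0.003,0.005,0.001,0,-1],[-0.004,0.008,0.001,0,-1],[-0.006,0.01,0.001,0,-1],[-0.007,0.012,0.001,0,-1],[-0.007,0.012,0.001,0,-1]]}}

```text
time_s: 11.35
tool_pos: [0.5117, 0.1293, 0.0897]
ee_rot: [-180.0, -0.0, 118.2]
force: [-0.6, -0.0, 0.1]
grip_width: -0.0001
finger_force: 0.3
```

Run:
```python
from v import *
g=grab_frame("scene")[:,:,::-1];cv2.imwrite("pics/raw_g2.png",g)
im=g.astype(float);q=(im.max(2)-im.min(2))/(im.max(2)+1)
for r in range(165,246,5):
    x=np.where((q[r,288:365]<.35)&(im[r,288:365].max(1)>35))[0]+288;print(r,x.min() if len(x) else None,x.max() if len(x) else None,end="; ")
print(state()["force"],state()["tool_pos"])
for t in(61,50,40,30,0):
    A,M,*_=bk([.5045,.144,np.radians(-62),np.radians(t)]);X=proj("scene",np.vstack([A,M]));print(t,"u",X[:,0].min(),X[:,0].max(),"v",X[:,1].min(),X[:,1].max())
```

```text
165 288 364; 170 288 364; 175 288 364; 180 288 364; 185 288 364; 190 288 304; 195 288 333; 200 288 340; 205 288 343; 210 316 346; 215 317 349; 220 321 351; 225 325 352; 230 328 350; 235 333 344; 240 288 292; 245 288 297; [-0.52357723  1.00713128 -0.54690796] [0.51183436 0.12907882 0.0897294 ]
61 u 293.28129107302914 341.13411533899495 v 203.19265168996466 235.0307629819777
50 u 297.32167941794 345.25200772846307 v 199.94474995405 235.1994929445466
40 u 301.9855802758395 348.39057681956956 v 197.58550360639623 235.48526308091851
30 u 307.4940901957176 350.87125660836733 v 195.85144287734548 235.89098969277546
0 u 326.5793545883782 355.99954133626153 v 194.54688203920963 237.91691242726984
```

{"api": "arm_command", "payload": {"steps": [[-0.001,0.003,0.001,0,-1],[-0.003,0.005,0.001,0,-1],[-0.004,0.008,0.001,0,-1],[-0.006,0.01,0.001,0,-1],[-0.007,0.013,0.001,0,-1],[-0.009,0.016,0.001,0,-1],[-0.01,0.019,0.001,0,-1],[-0.01,0.019,0.001,0,-1],[-0.01,0.019,0.001,0,-1]]}}

```text
time_s: 12.3
tool_pos: [0.5019, 0.148, 0.0907]
ee_rot: [-180.0, 0.0, 118.2]
force: [-1.0, 0.8, 0.3]
grip_width: -0.0002
finger_force: 0.4
```

Run:
```python
from v import *
g=grab_frame("scene")[:,:,::-1];cv2.imwrite("pics/raw_g3.png",g)
im=g.astype(float);q=(im.max(2)-im.min(2))/(im.max(2)+1)
for r in range(190,246,5):
    x=np.where((q[r,300:365]<.35)&(im[r,300:365].max(1)>35))[0]+300;print(r,x.min() if len(x) else None,x.max() if len(x) else None,end="; ")
print(state()["force"],state()["tool_pos"])
```

```text
190 300 305; 195 300 300; 200 334 349; 205 332 351; 210 324 352; 215 325 352; 220 326 352; 225 327 353; 230 329 352; 235 332 348; 240 None None; 245 None None; [-0.03408769  0.47861386  0.67560926] [0.50198913 0.1479473  0.09074866]
```

The silhouette is now u 324–353, v up to 237, which matches an upright beaker. I'll lift out and swing toward the basket.

{"api": "arm_command", "payload": {"steps": [[-0.003,0.006,0,0,-1],[-0.003,0.006,0.01,0,-1],[-0.003,0.006,0.03,0,-1],[-0.003,0.006,0.06,0,-1],[-0.003,0.006,0.1,0,-1],[-0.003,0.006,0.14,0,-1],[-0.003,0.006,0.16,0,-1],[-0.003,-0.03,0.17,0,-1],[-0.003,-0.07,0.17,0,0],[-0.003,-0.12,0.17,0,0],[-0.003,-0.17,0.17,0,0],[-0.003,-0.22,0.17,0,0]]}}

```text
time_s: 13.55
tool_pos: [0.4987, -0.074, 0.2618]
ee_rot: [180.0, 0.1, 118.2]
force: [0.5, 0.5, -0.6]
grip_width: 0.0427
finger_force: 0.0
```

{"api": "arm_command", "payload": {"steps": [[-0.003,-0.05,0,0,0],[-0.005,-0.1,0,0,0],[-0.01,-0.12,0,0,0],[-0.01,-0.12,0,0,0],[-0.01,-0.12,0,0,0]]}}

```text
time_s: 14.05
tool_pos: [0.4887, -0.1922, 0.2611]
ee_rot: [180.0, -0.0, 118.1]
force: [-0.5, 0.8, -0.5]
grip_width: 0.0429
finger_force: 0.0
```

Run:
```python
from bfit import *
F={n:grab_frame(n)[:,:,::-1].copy() for n in("top","scene")}
for n in F:cv2.imwrite(f"pics/raw_h_{n}.png",F[n])
print(state()["tool_pos"],state()["grip_width"])
a=np.linspace(0,2*np.pi,60,False)
for n in F:
    im=F[n].astype(float);s=(im.max(2)-im.min(2))/(im.max(2)+1)
    x0,y0=proj(n,[.487,.173,.055])[0].astype(int);roi=np.zeros(s.shape,bool);roi[y0-30:y0+31,x0-26:x0+27]=1
    m=((s<.3)&(im.max(2)>20)&roi).astype(np.uint8);nl,l,st,ce=cv2.connectedComponentsWithStats(m);k=1+st[1:,4].argmax();print(n,st[k],ce[k])
    F[n]=cv2.morphologyEx((l==k).astype(np.uint8),3,np.ones((7,7)))
def cyl(p,zs=(.004,.109),r=.038):return np.vstack([np.c_[p[0]+r*np.cos(a),p[1]+r*np.sin(a),0*a+z] for z in zs])
for K in(("top","scene"),("top",),("scene",)):
    c=lambda p:sum(np.abs(hull(n,cyl(p))-F[n]).sum()/F[n].sum() for n in K)
    r=minimize(c,[.487,.173],method="Nelder-Mead",options=dict(initial_simplex=[[.487,.173],[.5,.173],[.487,.185]]));print(K,r.x,r.fun)
```

```text
[ 0.48902906 -0.19107944  0.26098531] 0.04238075528008107
top [285 202  28  30 593] [298.92074199 215.95278246]
scene [328 196  29  43 995] [341.19497487 216.52964824]
('top', 'scene') [0.49053388 0.17860055] 0.20797407340608348
('top',) [0.49166878 0.17906711] 0.10805698623535435
('scene',) [0.48839439 0.17861551] 0.07841574876962738
```

The beaker stands upright at (0.490,0.179), with the silhouettes matching a vertical cylinder in both views. Next is the basket sleeve at (0.481,-0.2605).

{"api": "arm_command", "payload": {"steps": [[-0.004,-0.035,0,0,0.1],[-0.008,-0.069,0,0,0.1],[-0.008,-0.069,0,0,0.1],[-0.008,-0.069,-0.03,0,0.1],[-0.008,-0.069,-0.06,0,0.1],[-0.008,-0.069,-0.08,0,0.1],[-0.008,-0.069,-0.08,0,0.1]]}}

```text
time_s: 14.85
tool_pos: [0.4788, -0.2576, 0.1773]
ee_rot: [-179.8, -0.4, 118.3]
force: [0.4, -0.5, 0.4]
grip_width: 0.0471
finger_force: 0.0
```

Run:
```python
from v import *
s=state();print(s["tool_pos"],s["force"],s["grip_width"])
for n in("scene",):
    g=grab_frame(n)[:,:,::-1].copy();cv2.imwrite(f"pics/raw_i_{n}.png",g)
    h=cv2.cvtColor(g,40);m=((h[:,:,1]>150)&((h[:,:,0]<8)|(h[:,:,0]>172))&(h[:,:,2]>60)).astype(np.uint8);m[:,:175]=0;m[:140]=0;m[215:]=0;m[:,250:]=0
    y,x=m.nonzero();print("red",len(x),x.mean(),y.min(),y.max());print(proj(n,[[.4808,-.2606,.146],[.4808,-.2606,.096],s["tool_pos"],s["tool_pos"]-[0,0,.017]]).round(1))
    # dark gripper lowest pixel per column
    d=(g.max(2)<45)
    for c in range(170,216,3):
        r=np.where(d[100:175,c])[0];print(c,r.max()+100 if len(r) else None,end="; ")
```

```text
[ 0.47884525 -0.25762818  0.17726767] [ 0.37191322 -0.46174877  0.41364763] 0.04709384518602574<stdin>:6: RuntimeWarning: Mean of empty slice.
  ret = ret.dtype.type(ret / rcount)
Traceback (most recent call last):
ValueError: zero-size array to reduction operation minimum which has no identity
```

{"api": "arm_command", "payload": {"steps": [[0,0,-0.01,0,0.1],[0,0,-0.025,0,0.1],[0,0,-0.04,0,0.1],[0,0,-0.052,0,0.1],[0,0,-0.06,0,0.1],[0,0,-0.063,0,0.1],[0,0,-0.063,0,0.1],[0,0,-0.063,0,0.1]]}}

```text
time_s: 15.7
tool_pos: [0.4813, -0.2614, 0.1181]
ee_rot: [180.0, 0.0, 118.2]
force: [0.1, -0.2, 0.5]
grip_width: 0.0474
finger_force: 0.0
```

{"api": "arm_command", "payload": {"steps": [[0,0,0,0,-0.3],[0,0,0,0,-0.6],[0,0,0,0,-1],[0,0,0,0,-1],[0,0,0,0,-1],[0,0,0,0,-1],[0,0,0,0,-1]]}}

```text
time_s: 16.4
tool_pos: [0.4813, -0.2614, 0.1184]
ee_rot: [180.0, 0.0, 118.2]
force: [-0.6, 0.2, 4.8]
grip_width: 0.0105
finger_force: 58.7
```

{"api": "arm_command", "payload": {"steps": [[0,0,0.01,0,-1],[0,0,0.025,0,-1],[0,0,0.045,0,-1],[0,0,0.07,0,-1],[0,0,0.1,0,-1],[0,0,0.13,0,-1],[0,0,0.15,0,-1],[0,0,0.15,0,-1],[0,0,0.15,0,-1]]}}

```text
time_s: 17.3
tool_pos: [0.4811, -0.261, 0.2681]
ee_rot: [180.0, 0.0, 118.2]
force: [-0.2, -0.5, -1.1]
grip_width: 0.0107
finger_force: 58.5
```

Run:
```python
from v import *
s=state();print(s["tool_pos"],s["force"],s["grip_width"],s["finger_force"])
F={n:grab_frame(n)[:,:,::-1].copy() for n in("scene","top")}
for n in F:cv2.imwrite(f"pics/raw_j_{n}.png",F[n])
W=pose([.5003,-.2682,np.radians(158.9)],[[0,0,0],[0,0,.034],[.021,0,.142],[.041,0,.056]],.154)
print({n:proj(n,W).round(1).tolist() for n in F})
o=[]
for n in F:
    x0,y0=(proj(n,W[1])[0]-[40,30]).astype(int);im=cv2.resize(F[n][y0:y0+60,x0:x0+80],(400,300),interpolation=cv2.INTER_CUBIC)
    for w in proj(n,W):cv2.circle(im,tuple(((w-[x0,y0]+.5)*5).astype(int)),3,(255,0,255),1)
    o.append(im)
cv2.imwrite("pics/j.png",(255*(np.hstack(o)/255.)**.6).astype(np.uint8))
```

```text
[ 0.48105504 -0.26099226  0.26813865] [-0.17559399 -0.48405718 -1.09769667] 0.010722214818910464 58.4795218706131
{'scene': [[180.8, 159.5], [177.8, 151.8], [173.5, 119.9], [187.3, 136.9]], 'top': [[470.8, 212.9], [475.9, 211.0], [491.5, 212.9], [473.9, 225.3]]}
```

Run:
```python
from bfit import *
a=np.linspace(0,2*np.pi,40,False)
def cup(p,ang=0,d=0):
    c=np.vstack([np.c_[.021*np.cos(a),.021*np.sin(a),0*a+z] for z in(0,.034)]);return c
for nm,z0 in(("0",.004),("raw_j",.154)):
    W=pose([.5003,-.2682,np.radians(158.9)],cup(0),z0)
    for n in("top","scene"):
        im=cv2.imread(f"pics/{n}0.png" if nm=="0" else f"pics/raw_j_{n}.png").astype(float)
        H=hull(n,W);c=np.argwhere(H>.5).mean(0)[::-1];k=cv2.dilate((H>.3).astype(np.uint8),np.ones((9,9)))>0
        blue=(im[:,:,0]>1.5*im[:,:,2])&(im[:,:,0]>im[:,:,1]*1.2)
        m=(~blue&k).astype(np.uint8);y,x=m.nonzero()
        print(nm,n,"pred c",c.round(1),"pred box",[int(v) for v in cv2.boundingRect((H>.5).astype(np.uint8))],"obs c",x.mean().round(1),y.mean().round(1),cv2.boundingRect(m),m.sum(),(H>.5).sum())
        y0,x0=int(c[1])-11,int(c[0])-12
        if nm=="raw_j":
            for r in range(y0,y0+24):print("".join(("#" if H[r,q]>.5 else "+") if not blue[r,q] and im[r,q].max()>45 else (("d" if H[r,q]>.5 else "x") if not blue[r,q] else ("o" if H[r,q]>.5 else ".")) for q in range(x0-6,x0+30)))
```

```text
0 top pred c [454.1 219. ] pred box [445, 211, 19, 17] obs c 456.5 219.4 (447, 211, 21, 20) 237 231
0 scene pred c [191.5 186.5] pred box [183, 178, 18, 18] obs c 189.4 184.7 (179, 174, 20, 21) 241 246
raw_j top pred c [473.5 212. ] pred box [463, 203, 22, 19] obs c 476.5 211.6 (465, 199, 24, 27) 541 320
...........++++++++++++++++++xxxxxxx
............++++++++++++++++++xxxxx.
............+++++++++++++++++++x+xxx
............++++++######+++++++++xxx
............++++####dddd##+++++++xxx
............+##ddddddddddod++++++xxx
............##ddddddddddddd#++x.xxxx
..........oodddddddddddddddddxx.xxxx
.........oooddddddddddddddddoxxxxxxx
.........ooddddddddddddddddddx..x.xx
........ooddddddddddddddddddddxxxxxx
........ooddddddddddddddddddddxxxxxx
........ooddddddddddddddddddddxxxxxx
........oodddd#dddddddddddddddxxxxx+
........ooddddddd#ddddddddddddxxxxxx
........ooddddddd###dddddddddxxxxxxx
.........oddddoddddddddddddddxxxxxxx
.........oodddddddddddddddddx+xxx.xx
..........oodddddddddddddd#++++xxxxx
...........ooddddddddddddx++++++.xxx
............odddddodddxxx++++++++++x
.............x+#d
[... 387 characters left out ...]
++++++++#dddddddddddd##+++++++++++
++++++++++#ddddddddddddd##++++++++++
+++++++++#dddddddddddddd##++++++++++
+++++++++#dddddddddddddd##++++++++++
+++++++++#ddddddddddddddd##+++++++++
+++++++++#dddddddddddddddd#+++++++++
+++++++++##ddddddddddddddd#+++++++++
++++++++++#dddd######ddddd##++++++++
++++++++++#ddddd###ddddddd##++++++++
+++++++++++ddddddddddddddd##++++++++
+++++++++++#ddddddddddddddd#++++++++
++++++++++++dddddddddddddd##++++++++
++++++++++++#ddddddddddddd##++++++++
++++++++++++##ddddddddddd##+++...+++
+++++++++++++##dddddddd###+++.......
++++++++++++++##ddddd####++++.......
+++++++++++++++#########++++........
+++++++++++++++++###++++++++........
+++++++++++++++++++++++++++.........
```

The basket is held without tilt: its lifted outline matches the predicted one to within about 1 px. The beaker's y is the best-determined coordinate, so I'll turn the hook toward +y and carry the basket over.

{"api": "arm_command", "payload": {"steps": [[0,0.015,0,-0.05,-1],[0,0.04,0,-0.15,-1],[0,0.07,0,-0.26,-1],[0,0.1,0,-0.37,-1],[0,0.13,0,-0.48,-1],[0.002,0.16,0,-0.6,-1],[0.003,0.19,0,-0.71,-1],[0.004,0.22,0,-0.82,-1],[0.005,0.25,0,-0.93,-1],[0.006,0.275,0,-1.03,-1],[0.006,0.295,0,-1.1,-1],[0.006,0.3,0,-1.15,-1]]}}

```text
time_s: 18.6
tool_pos: [0.4856, 0.041, 0.2657]
ee_rot: [-179.8, 0.1, 52.3]
force: [-0.1, -0.7, -0.3]
grip_width: 0.0102
finger_force: 58.5
```

{"api": "arm_command", "payload": {"steps": [[0,0.02,0,-0.03,-1],[0.002,0.05,0,-0.05,-1],[0.002,0.08,0,-0.05,-1],[0.002,0.11,0,-0.05,-1],[0.002,0.14,0,-0.05,-1],[0.002,0.16,0,-0.05,-1],[0.002,0.168,0,-0.05,-1],[0.002,0.168,0,-0.05,-1],[0.002,0.168,0,-0.05,-1]]}}

```text
time_s: 19.5
tool_pos: [0.4885, 0.2061, 0.2668]
ee_rot: [-180.0, 0.1, 49.4]
force: [-0.7, 0.0, -0.1]
grip_width: 0.0104
finger_force: 58.5
```

Run:
```python
from bench import *
s=state();print(s["tool_pos"],s["ee_rot"],s["grip_width"],s["force"])
```

```text
[0.48851068 0.20609918 0.26683339] [-1.79975559e+02  1.20208224e-01  4.94351186e+01] 0.010399366900526572 [-0.69330644  0.04472269 -0.08466971]
```

{"api": "arm_command", "payload": {"steps": [[0.001,0.001,-0.01,0,-1],[0.001,0.001,-0.025,0,-1],[0.001,0.001,-0.04,0,-1],[0.001,0.001,-0.05,0,-1],[0.001,0.001,-0.058,0,-1],[0.001,0.001,-0.066,0,-1],[0.001,0.001,-0.074,0,-1],[0.001,0.001,-0.082,0,-1],[0.001,0.001,-0.088,0,-1],[0.001,0.001,-0.09,0,-1],[0.001,0.001,-0.09,0,-1]]}}

```text
time_s: 20.6
tool_pos: [0.4899, 0.2079, 0.1775]
ee_rot: [-180.0, 0.0, 49.4]
force: [0.0, -0.2, -0.2]
grip_width: 0.0105
finger_force: 58.5
```

Run:
```python
from bfit import *
s=state();tp=s["tool_pos"];print(tp,s["ee_rot"],s["force"])
F={n:grab_frame(n)[:,:,::-1].copy() for n in("scene","top")}
a=np.linspace(0,2*np.pi,60,False)
R=lambda r:np.c_[.490+r*np.cos(a),.1787+r*np.sin(a),0*a+.109]
o0=tp-np.array([0,.0202,.1144])
W=pose([o0[0],o0[1],np.pi/2],[[0,0,.034],[.021,0,.142],[.028,0,.0815],[.041,0,.056]],o0[2])
o=[]
for n in F:
    cv2.imwrite(f"pics/raw_k_{n}.png",F[n])
    x0,y0=(proj(n,[.49,.19,.11])[0]-[28,28]).astype(int);k=10;im=cv2.resize(F[n][y0:y0+56,x0:x0+40],None,fx=k,fy=k,interpolation=cv2.INTER_CUBIC)
    im=(255*(im/255.)**.6).astype(np.uint8)
    if n=="scene":cv2.polylines(im,[((proj(n,R(.038))-[x0,y0]+.5)*k).astype(int)],True,(0,255,0))
    for w in proj(n,W):cv2.circle(im,tuple(((w-[x0,y0]+.5)*k).astype(int)),4,(255,0,255),1)
    o.append(im)
cv2.imwrite("pics/k.png",np.hstack(o))
```

```text
[0.48985294 0.20789368 0.17747126] [-1.79984240e+02  2.35210943e-02  4.94366762e+01] [ 0.02681994 -0.23078636 -0.22981995]
```

The cup is inside the rim without contact. I'll lower to just past the point where the hook tip clears the rim.

{"api": "arm_command", "payload": {"steps": [[0,0,-0.004,0,-1],[0,0,-0.008,0,-1],[0,0,-0.012,0,-1],[0,0,-0.016,0,-1],[0,0,-0.02,0,-1],[0,0,-0.02,0,-1]]}}

```text
time_s: 21.3
tool_pos: [0.4893, 0.2077, 0.1568]
ee_rot: [-179.9, 0.1, 49.4]
force: [-0.7, -0.0, -0.6]
grip_width: 0.0108
finger_force: 58.5
```

{"api": "arm_command", "payload": {"steps": [[0,0,-0.003,0,-1],[0,0,-0.006,0,-1],[0,0,-0.009,0,-1],[0,0,-0.011,0,-1],[0,0,-0.011,0,-1]]}}

```text
time_s: 21.8
tool_pos: [0.4897, 0.2078, 0.1463]
ee_rot: [-180.0, 0.0, 49.4]
force: [-0.6, 0.2, -0.7]
grip_width: 0.0107
finger_force: 58.5
```

{"api": "arm_command", "payload": {"steps": [[0,0,-0.001,0,-1],[0,0,-0.002,0,-1],[0,0,-0.003,0,-1],[0,0,-0.003,0,-1]]}}

```text
time_s: 22.2
tool_pos: [0.4899, 0.2079, 0.1436]
ee_rot: [-180.0, 0.0, 49.4]
force: [0.1, -0.0, -0.7]
grip_width: 0.0105
finger_force: 58.5
```

{"api": "arm_command", "payload": {"steps": [[0,0,-0.001,0,-1],[0,0,-0.002,0,-1],[0,0,-0.002,0,-1]]}}

```text
time_s: 22.5
tool_pos: [0.49, 0.2079, 0.1417]
ee_rot: [180.0, -0.0, 49.4]
force: [-0.1, -0.7, -0.4]
grip_width: 0.0105
finger_force: 58.5
```

{"api": "arm_command", "payload": {"steps": [[0,0,-0.001,0,-1],[0,0,-0.002,0,-1],[0,0,-0.002,0,-1]]}}

```text
time_s: 22.8
tool_pos: [0.4907, 0.2084, 0.1411]
ee_rot: [180.0, -0.1, 49.4]
force: [-2.1, -0.1, 7.3]
grip_width: 0.0107
finger_force: 59.4
```

Run:
```python
from bfit import *
s=state();tp=s["tool_pos"];print(tp,s["force"])
F={n:grab_frame(n)[:,:,::-1].copy() for n in("scene","top")}
a=np.linspace(0,2*np.pi,60,False)
R=lambda r:np.c_[.490+r*np.cos(a),.1787+r*np.sin(a),0*a+.109]
o0=tp-np.array([0,.0202,.1144])
W=pose([o0[0],o0[1],np.pi/2],[[0,0,.034],[.021,0,.142],[.028,0,.0815],[.041,0,.056]],o0[2])
o=[]
for n in F:
    cv2.imwrite(f"pics/raw_l_{n}.png",F[n])
    x0,y0=(proj(n,[.49,.19,.11])[0]-[20,28]).astype(int);k=10;im=cv2.resize(F[n][y0:y0+56,x0:x0+40],None,fx=k,fy=k,interpolation=cv2.INTER_CUBIC)
    im=(255*(im/255.)**.5).astype(np.uint8)
    if n=="scene":cv2.polylines(im,[((proj(n,R(.038))-[x0,y0]+.5)*k).astype(int)],True,(0,255,0))
    for w in proj(n,W):cv2.circle(im,tuple(((w-[x0,y0]+.5)*k).astype(int)),4,(255,0,255),1)
    o.append(im)
cv2.imwrite("pics/l.png",np.hstack(o))
```

```text
[0.49070399 0.20837666 0.14114457] [-2.06144452 -0.07503282  7.28888236]
```

View pics/l.png

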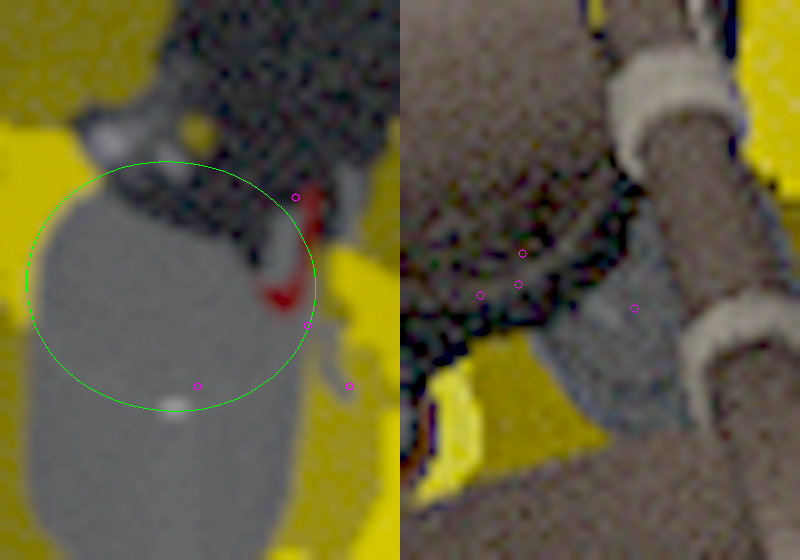

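The hook's leg is visible outside the rim at crop (340,380), and contact came at z 0.141, where a seated crown was predicted (0.142). I'll ease the load, open, and retreat upward.

{"api": "arm_command", "payload": {"steps": [[0,0,0.001,0,-1],[0,0,0.001,0,-1],[0,0,0.001,0,-0.7],[0,0,0.001,0,-0.6],[0,0,0.001,0,-0.5],[0,0,0.001,0,-0.3],[0,0,0.001,0,-0.1],[0,0,0.001,0,0.1],[0,0,0.001,0,0.1],[0,0,0.001,0,0.1],[0,0,0.001,0,0.1]]}}

```text
time_s: 24.0
tool_pos: [0.49, 0.2079, 0.1408]
ee_rot: [180.0, -0.0, 49.4]
force: [-0.3, 0.7, 0.3]
grip_width: 0.047
finger_force: 0.0
```

{"api": "arm_command", "payload": {"steps": [[0,0,0.005,0,0.1],[0,0,0.015,0,0.1],[0,0,0.03,0,0.1],[0,0,0.05,0,0.1],[0,0,0.08,0,0.1],[0,0,0.11,0,0.1],[0,-0.03,0.12,0,0.1],[0,-0.07,0.12,0,0.1],[0,-0.11,0.12,0,0.1],[0,-0.15,0.12,0,0.1],[0,-0.2,0.12,0,0.1],[0,-0.24,0.12,0,0.1]]}}

```text
time_s: 25.2
tool_pos: [0.4901, -0.0343, 0.2621]
ee_rot: [179.9, -0.0, 49.4]
force: [0.6, 0.3, 1.0]
grip_width: 0.0469
finger_force: 0.0
```

{"api": "arm_command", "payload": {"steps": [[-0.02,-0.05,0,0,0.1],[-0.04,-0.1,0,0,0.1],[-0.05,-0.12,0,0,0.1],[-0.05,-0.12,0,0,0.1],[-0.05,-0.12,0,0,0.1]]}}

```text
time_s: 25.7
tool_pos: [0.4401, -0.1526, 0.2617]
ee_rot: [179.9, -0.1, 49.3]
force: [0.3, -0.2, 0.5]
grip_width: 0.0468
finger_force: 0.0
```

Run:
```python
from bfit import *
s=state();print(s["tool_pos"],s["grip_width"],s["force"])
F={n:grab_frame(n)[:,:,::-1].copy() for n in("top","scene")}
a=np.linspace(0,2*np.pi,60,False)
def cyl(p):return np.vstack([np.c_[p[0]+.038*np.cos(a),p[1]+.038*np.sin(a),0*a+z] for z in(.004,.109)])
reds={}
for n in F:
    cv2.imwrite(f"pics/raw_m_{n}.png",F[n]);h=cv2.cvtColor(F[n],40)
    c=proj(n,[.49,.207,.13])[0].astype(int);red=((h[:,:,1]>150)&((h[:,:,0]<8)|(h[:,:,0]>172))&(h[:,:,2]>50)).astype(np.uint8)
    k=np.zeros_like(red);k[c[1]-25:c[1]+25,c[0]-25:c[0]+25]=1;y,x=(red*k).nonzero();print(n,"red",len(x),x.min(),x.max(),y.min(),y.max(),"expected",proj(n,[[.49,.208,.1195],[.49,.208,.1695]]).round(1).tolist());reds[n]=(x.mean(),y.mean())
    im=F[n].astype(float);q=(im.max(2)-im.min(2))/(im.max(2)+1);x0,y0=proj(n,[.49,.1787,.055])[0].astype(int)
    roi=np.zeros(q.shape,bool);roi[y0-30:y0+31,x0-26:x0+27]=1
    m=((q<.3)&(im.max(2)>20)&roi).astype(np.uint8);nl,l,st,ce=cv2.connectedComponentsWithStats(m);k=1+st[1:,4].argmax();print(st[k]);F[n]=cv2.morphologyEx((l==k).astype(np.uint8),3,np.ones((7,7)))
c=lambda p:sum(np.abs(hull(n,cyl(p))-F[n]).sum()/F[n].sum() for n in F)
r=minimize(c,[.487,.173],method="Nelder-Mead",options=dict(initial_simplex=[[.487,.173],[.5,.173],[.487,.185]]));print(r.x,r.fun)
print("sleeve mid",tri(np.array(reds["top"]),np.array(reds["scene"])))
```

```text
[ 0.44010589 -0.15255807  0.26167461] 0.046790413568149246 [ 0.32847465 -0.18287417  0.49812461]
top red 18 285 288 210 214 expected [[287.0, 214.7], [285.2, 212.1]]
[285 202  29  30 543]
scene red 37 351 355 198 210 expected [[352.6, 208.8], [353.7, 198.8]]
[328 196  30  43 949]
[0.49094814 0.17902495] 0.26810165941474906
sleeve mid (array([0.49230554, 0.2072357 , 0.15313481]), array([-0.37040645,  0.08975012, -0.37547671,  0.00069478]))
```

The sleeve stays where a seated hook puts it in both views, and the beaker has not moved or tilted. Handing in.

```bash
python3 -c "from bench import *;print(close_job())"
```

```text
the job is handed in; nothing more can be done
None
```

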